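# Anchor an extending pot stand, then set and clamp its sliding leg

### The arm

A 7-joint arm with a two-finger parallel gripper is mounted at the origin on a cart in front of the work surface, level with it; the furniture and walls round the work are solid. World frame = base frame: x ahead of the robot, y to its left, z up, the work surface at z = 0. Lengths are in mm, angles in rad, forces in N, time in s.
With the tool pointing down it reaches from about 400 to 850 mm from the base axis. Payload 10.4 kg.
Tool frame: the origin (TCP) lies midway between the tips of the shut fingers; the grasp point (between the pads) lies 19 mm behind it; z points along the fingers, y is the line along which they close (so a half turn about z gives the same grasp; the last joint's range is limited). The gripper opens to 85 mm and grips with 20 to 120 N. Pads are 22 mm wide; open, the fingers measure 114 mm over their backs; the gripper's body (76 mm by 85 mm) begins 54 mm behind the grasp point. The pads swing forward as they close: fully open they stand 13 mm farther back than shut.
Start: joints at [1.228, 0.332, -0.065, 1.46, 0.022, 1.35, -0.088], TCP at [196.507, -593.326, 231.338] pointing down, gripper open.
Joint ranges: [-2.6, 2.6], [-0.5, 2.12], [-1.47, 1.34], [0.16, 2.42], [-1.27, 4.41], [0.06, 2.06], [-2.6, 2.6]. Speed limits (rad/s): [2.22, 2.22, 2.79, 2.79, 3.14, 3.14, 3.14].

### API

Orientations are given as a rotation vector (axis times angle).
In Python, from station import readout, optics, job, spot_in, outline_of gives the robot as it stands. The module is installed in compiled form; this text tells all that it offers.
- The arm moves only by the shell command python3 -m pendant 'ROWS'. ROWS is JSON, a list of rows, each a list of 7 numbers: the finger opening in mm, from 0 to 85.4, then the shift along the tool's x, y, z in mm, then the turn, a rotation vector about the tool's x, y, z in degrees. In form: [[jaw, x, y, z, ax, ay, az], ...]. A call has 1 to 12 rows; each row shifts and turns the commanded pose from where the row before left it, along the tool's axes as they then stand; what a row does not reach is not made up. A row lasts 1/8 s, in which the tool goes at most 62.5 mm and 10.7 degrees, less where a joint would pass 70% of its speed; a pose out of reach is approached as far as the arm can. A call is refused whole if a number of a shift passes 62.5 or a number of a turn 10.7, either way. A call with a gripper value outside its range is refused whole. The fingers move at their own pace and stop on an object; the grip force is fixed at half the most. Time passes only in rows, so rows that do not move let the fingers close. It gives the time, the measured TCP pose, the force, the opening and the grip force at its end, in the units of the state.
- readout.sense(): the state, without advancing time (a new reading comes with each control period).
- optics.grab_frame(name): name is "scene" or "top" or "wrist"; returns the picture (480x640x3 uint8, red, green, blue); there is no depth.
- optics.camera_params(name): a dict with "K" (3x3 intrinsics, pixels), "dist_coeffs" ([k1, k2, p1, p2, k3] as OpenCV has them; the pictures are not rectified), "rvec" (rotation vector, rad) and "tvec" (3), from world to camera coordinates, as OpenCV has them; the wrist camera has in their place "tool_from_camera" (4x4, takes a point from camera to tool coordinates, whose origin is the TCP and whose axes are the flange's). Camera axes: x right, y down, z forward; pixel columns grow to the right and rows downward; lengths in mm; the calibration is good to about 2 mm. A picture is of the moment at which its call begins: read the wrist's pose just before it. camera_params takes no time and is no camera call.
- job.finish_job(): hands the job in; it is judged then, once.
Trained networks look in the newest picture that a camera, given by its name, has taken for a name from the list of things; names that differ only in an ending like _2 or _b are one class to them, and where a whole thing is asked for, a point or a joint stands for the part that bears it (a point fixed in the world has none). Each returns a list of dicts, best first, with "p" (0 to 1); they miss things now and then, are a little off and sometimes report something else, mostly with a low value. They report only what shows in the picture. A call takes as long as a camera call.
- spot_in(thing, camera): "box" ([left, top, right, bottom] in pixels, round what is visible of it).
- outline_of(thing, camera): "mask" (480x640 bool, what is visible of it) and "box" ([left, top, right, bottom] in pixels, round what is visible of it).
The state is a dict: "t": time; "q": joint angles; "joint_vel": joint speeds; "joint_torque": joint torques, N m; "position": TCP position; "ee_rot": TCP orientation; "contact_force": force on the tool from outside, world axes, zero at the start; "moment": the same for the moment, N m; "grip_width": opening from 0.0 (shut) to 1.0 (fully open); "grip_force": force on a finger pad.
Only numpy, scipy, OpenCV 4.12 (cv2) and the standard library are available. Lean on these libraries where they do the work, as an engineer would, in place of code of your own. Each camera call takes 0.05 s, during which the arm holds its last target. There are 200 camera calls.

### The job

Get the extending pot stand on the worktop ready: first press its suction pedal fully down to the stop for a moment, then draw the spring-loaded sliding leg out until its pointer lines up with the marker on the scale. Keep the leg held there and squeeze the cam lever fully shut against the leg with the fingers, shutting it only at the mark, and finish while still holding leg and shut lever in that squeeze (do not let go), with the things standing around undisturbed.

Things in the scene. Friction and masses are not known exactly. Their poses are not given: they have to be found in the camera images.
- stand: Fixed low pot stand of dark steel, body 130 (x) x 84 (y) x 37 mm high, four cross bars on top; origin under the body's middle on the worktop. +x is the way the leg slides out (black mouth ends at x = 72 mm); pedal at the -x end; aluminium scale rail (8 mm high, y -86 to -106, x 40 to 238) along the -y side; cam lever on the +y side.
- pedal (a joint): Hinged spring pedal at the -x end, a steel plate 62 x 46 x 5 mm with dark ribs, hinge line along stand y at x = -70, z = 24 mm. 0 = at rest (sloping up 0.35 rad outward), 0.35 = down at the stop (level, top at z = 26.5 mm). Springs back when let go; about 8 N at the pad holds it at the stop.
- pedal_pad (a point): Point to press on the pedal's upper face, 48 mm from the hinge; at rest 43 mm above the worktop, at the stop 26.5 mm. Moves with the pedal.
- leg (a joint): How far the leg is drawn out along stand +x, m: 0 = fully in (start, its spring pulls it there), 0.09 = limit. Takes 4 N at 0 to 8 N at 0.09; runs back when let go, even with the lever shut, so it must be held. It also has sprung side play of 6 mm either way along stand y (0.9 N per mm), so it centres itself between closing fingers.
- pointer_tip (a point): End of the thin pointer on the leg's crossbar, 14 mm above the worktop, at stand x = 146 mm + joint leg (the crossbar's middle), y = -85 mm. Crossbar: upright, 12 mm thick in x (15 mm at the rubber ends beyond y = +-49), y -62 to 62, z 4 to 50 mm. Fingers straddling the leg can push its inner face, 6 mm on the stand side of this point, outward.
- marker: Small black saddle with an upright steel fin (3 mm thick, top z = 23 mm) clipped fixed on the scale rail; origin in the middle of the fin, at worktop height, axes parallel to the stand's. The leg is at its mark when pointer_tip has x = 0 in this frame. The leg must be drawn out 38 to 72 mm for that; varies.
- grip_point (a point): Middle of the squeeze on the leg, 19 mm on the stand side of the crossbar's middle (13 mm from its inner face), 34 mm above the worktop; moves with the leg. Fingers come from above, closing along stand y: one on the cheek, one on the paddle. The open lever's tip reaches at most 30 mm to +y of here; shut, the squeeze is 28 mm wide. Leg in: 65 mm clear in x between mouth and crossbar.
- cheek: Flat fixed steel plate on the leg's -y side, 46 x 5 x 38 mm, origin at its centre, outer face 14 mm from the leg's middle; z 12 to 50 mm.
- lever (a joint): Cam lever on the leg's +y side, vertical pivot 52 mm on the stand side of the crossbar's middle, swings outward. 0 = shut (paddle parallel to the leg), starts open at 0.28 to 0.38 rad and stays where left by friction (about 1.2 N at its tip).
- paddle: Steel paddle of the cam lever, 42 x 6 x 34 mm, origin at its centre, x along its length to the tip; z 14 to 48 mm. Shut, its outer face is 14 mm from the leg's middle.
- lever_tip (a point): Middle of the paddle's free end, 44 mm from the pivot, near the crossbar; moves with the lever.
- orange_pot: Loose orange pot 113 x 113 x 122 mm, origin under its middle. Bystander.
- espresso_cup: Loose white cup 63 x 88 x 51 mm, origin under its middle. Bystander.
- matchbox: Loose matchbox 37 x 56 x 15 mm, origin under its middle. Bystander.
- spice_jar: Loose glass spice jar 41 x 41 x 105 mm, origin under its middle. Bystander.

How it is judged:
By the outcome, as a careful person would: the job done as asked, in the order asked, and still so for the second after the job is handed in, while the arm keeps its last pose, push and grip.
It also fails if it takes over 43 s, if anything falls off the work surface, if the arm or the gripper's body presses on something with over 40 N, if the wrist force passes 120 N, or if a joint passes its speed limit or range.

## Working session

There is one attempt and no reset: what is moved stays moved. The work goes in short steps, Python scripts to look and compute and a shell command to move; the robot and the scene stay as the last step left them, time stands still between calls to the robot, and variables do not carry over. Pictures are saved under pics/ and viewed, at most 10 in all, crops included, and the job is handed in when it is done.

```bash
mkdir -p pics
python3 - <<'E'
from station import readout, optics, spot_in
import cv2,numpy as np
s=readout.sense(); print(s['t'],s['position'],s['ee_rot'],s['contact_force'],s['grip_width'])
ims=[]
for c in("scene","top"):
    im=optics.grab_frame(c); cv2.imwrite(f"pics/{c}0.png",im[...,::-1])
    p=optics.camera_params(c); print(c,np.round(p['K'],1).tolist(),p['dist_coeffs'],p['rvec'],p['tvec'])
for n in("stand","pedal","pointer_tip","marker","cheek","paddle","orange_pot","espresso_cup","matchbox","spice_jar"):
    print(n,[(np.round(d['box']).tolist(),round(d['p'],2)) for d in spot_in(n,"top")[:2]])
E
```

```text
0.0 [ 196.36331156 -592.94942996  230.52017512] [-3.10012372e+00 -5.00035155e-01  4.71621641e-04] [ 0.63607525  0.2713706  -0.01187642] 1.001831223569072
scene [[473.7, 0.0, 321.9], [0.0, 473.7, 237.9], [0.0, 0.0, 1.0]] [-0.01038569  0.          0.          0.          0.        ] [ 0.95783    -2.50442877  1.00554331] [333.70076024 374.24209546 584.42389148]
top [[559.1, 0.0, 327.3], [0.0, 559.1, 243.1], [0.0, 0.0, 1.0]] [-0.08864432  0.          0.          0.          0.        ] [ 2.22011666 -2.1627916   0.10258607] [-124.66362261  563.33721691 1085.78191597]
stand [([230.0, 211.0, 416.0, 298.0], 0.86)]
pedal [([377.0, 256.0, 418.0, 280.0], 0.69)]
pointer_tip [([265.0, 226.0, 310.0, 293.0], 0.91), ([378.0, 254.0, 413.0, 279.0], 0.53)]
marker []
cheek []
paddle [([277.0, 267.0, 297.0, 277.0], 0.44)]
orange_pot []
espresso_cup [([431.0, 312.0, 462.0, 355.0], 0.94)]
matchbox [([325.0, 335.0, 360.0, 361.0], 0.85), ([278.0, 253.0, 298.0, 260.0], 0.56)]
spice_jar []
```

View pics/top0.png

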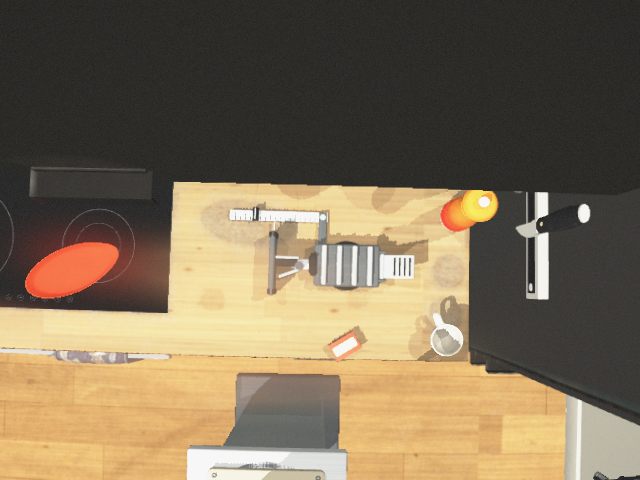

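View pics/scene0.png

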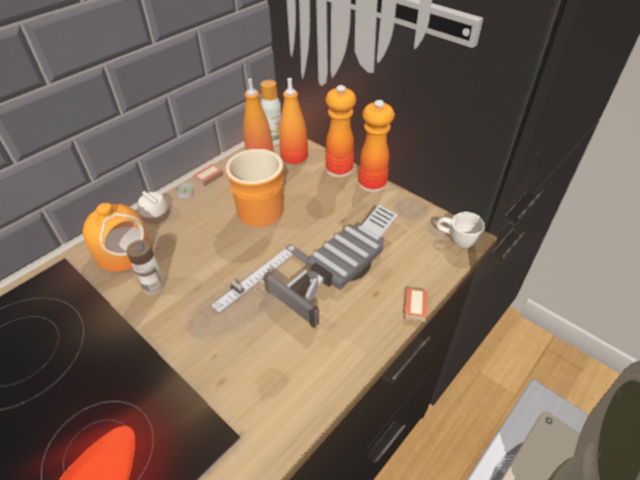

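Top view: the stand lies with its +x to the image left. Its body is around (347,265), the pedal at (400,267), the crossbar at (272,263) and the marker at (256,214). The scene view shows the same, with the marker at (237,287). I'll enlarge both for picking points.

```bash
python3 - <<'E'
import cv2,numpy as np
a=cv2.imread("pics/top0.png")[195:305,220:425]; b=cv2.imread("pics/scene0.png")[195:340,205:405]
a=cv2.resize(a,None,fx=3.9,fy=3.9,interpolation=cv2.INTER_CUBIC);b=cv2.resize(b,None,fx=4,fy=4,interpolation=cv2.INTER_CUBIC)
cv2.imwrite("pics/topc.png",a);cv2.imwrite("pics/scenec.png",b)
E
cat > h.py <<'E'
import numpy as np,cv2
from station import optics
P={c:optics.camera_params(c) for c in("scene","top")}
def proj(c,X):
    p=P[c];return cv2.projectPoints(np.float64(X).reshape(-1,1,3),np.float64(p['rvec']),np.float64(p['tvec']),np.float64(p['K']),np.float64(p['dist_coeffs']))[0][:,0]
def onplane(c,uv,z):
    p=P[c];n=cv2.undistortPoints(np.float64(uv).reshape(-1,1,2),np.float64(p['K']),np.float64(p['dist_coeffs']))[:,0]
    R=cv2.Rodrigues(np.float64(p['rvec']))[0];C=-R.T@np.float64(p['tvec']).ravel()
    d=np.c_[n,np.ones(len(n))]@R
    return C+d*((z-C[2])/d[:,2])[:,None]
E
python3 -c "
from h import *
for c in P:
  R=cv2.Rodrigues(np.float64(P[c]['rvec']))[0];print(c,-R.T@P[c]['tvec'])
print(onplane('top',[[347,265],[272,263],[170,183],[470,190],[167,312],[470,360],[256,214]],0).round())"
```

```text
scene [151.49693226 320.44826987 683.61261997]
top [ 482.68957283  -90.85527939 1127.19488213]
[[ 525. -151.    0.]
 [ 525.    0.    0.]
 [ 683.  214.    0.]
 [ 686. -402.    0.]
 [ 421.  208.    0.]
 [ 339. -405.    0.]
 [ 623.   36.    0.]]
```

View pics/topc.png

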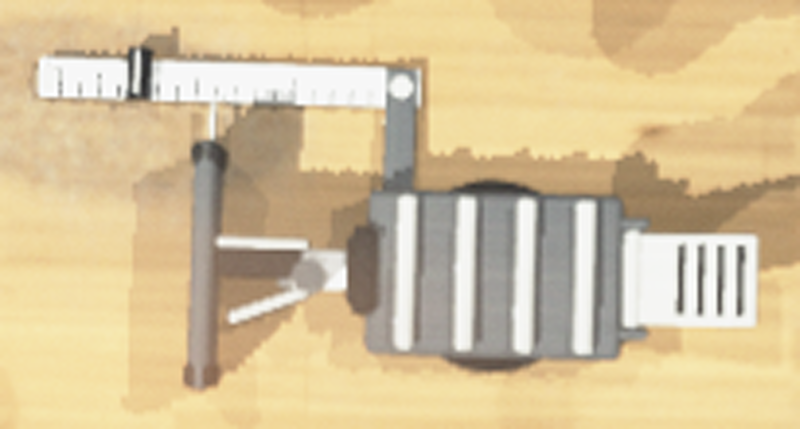

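View pics/scenec.png

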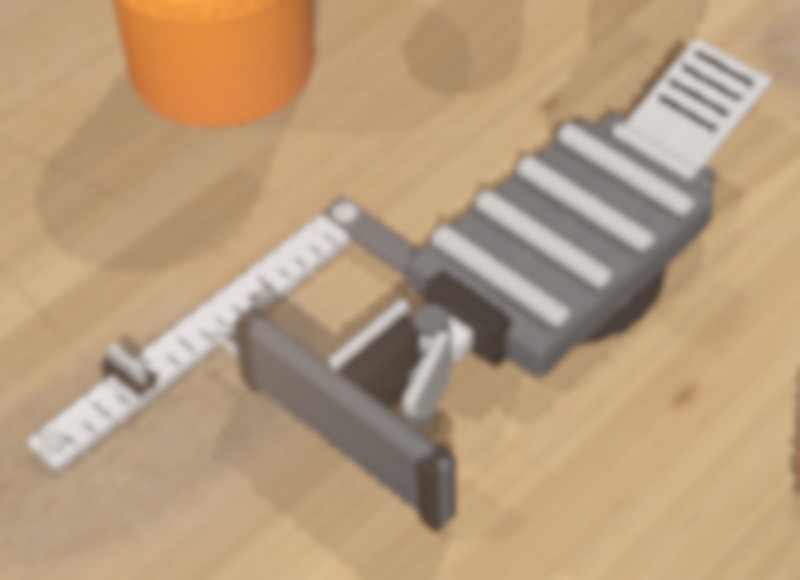

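```bash
cat > fit.py <<'E'
from h import *
from scipy.optimize import least_squares
T=[((38,57),(238,-106,8)),((38,98),(238,-86,8)),((372,192),(65,-42,37)),((622,198),(-65,-42,37)),((618,356),(-65,42,37)),((366,352),(65,42,37)),((757,236),(-128,-23,47.6)),((757,326),(-128,23,47.6)),((185,387),(153.5,62,50)),((212,104),(146,-85,14))]
S=[((28,440),(238,-106,8)),((55,462),(238,-86,8)),((693,38),(-128,-23,47.6)),((770,78),(-128,23,47.6)),((426,472),(153.5,62,50)),((453,455),(138.5,62,50)),((245,322),(153.5,-62,50))]
def im(c,uv): return ((np.array(uv)+.5)/3.9-.5+[220,195]) if c=='top' else ((np.array(uv)+.5)/4-.5+[205,195])
def w(p,X):
    c,s=np.cos(p[2]),np.sin(p[2]);X=np.atleast_2d(X).astype(float)
    return np.c_[p[0]+c*X[:,0]-s*X[:,1],p[1]+s*X[:,0]+c*X[:,1],X[:,2]]
def inv(p,W):
    c,s=np.cos(p[2]),np.sin(p[2]);d=np.atleast_2d(W)[:,:2]-p[:2]
    return np.c_[c*d[:,0]+s*d[:,1],-s*d[:,0]+c*d[:,1]]
def r(p,sets=(('top',T),('scene',S))):
    return np.concatenate([proj(c,w(p,[x for _,x in L]))-im(c,[u for u,_ in L]) for c,L in sets])
def fit(sets=(('top',T),('scene',S))): return least_squares(lambda p:r(p,sets).ravel(),[525,-150,1.57],loss='soft_l1').x
if __name__=='__main__':
    for s in ((('top',T),),(('scene',S),),(('top',T),('scene',S))):
        p=fit(s);print(p.round(3))
    print(r(p).round(1).tolist())
    print('marker top',inv(p,onplane('top',im('top',[[141,73]]),20)),'scene',inv(p,onplane('scene',im('scene',[[128,362]]),22)))
    print('levertip',inv(p,onplane('top',im('top',[[232,320]]),48)), 'grip', w(p,[127,0,34]),'pad',w(p,[-115,0,43]))
E
python3 fit.py
python3 - <<'E'
from h import *; from fit import *
from station import spot_in
p=fit()
for n in("orange_pot","espresso_cup","matchbox","spice_jar"):
    for d in spot_in(n,"scene")[:2]:
        b=d['box'];print(n,np.round(b),round(d['p'],2),onplane('scene',[[(b[0]+b[2])/2,b[3]]],0).round())
print(cv2.Rodrigues(np.array([-3.100,-.5,0.0005]))[0].round(3))
print(optics.camera_params('wrist'))
E
```

```text
[ 523.642 -149.314    1.569]
[ 523.522 -147.548    1.566]
[ 523.637 -148.638    1.568]
[[-0.1, 0.2], [-0.5, -0.5], [-1.0, -1.4], [1.2, -0.9], [1.3, 1.5], [-0.7, 0.7], [-0.7, -0.4], [-1.1, 0.2], [-0.8, 0.8], [0.3, -0.5], [-0.4, -0.7], [0.2, 0.1], [0.5, -0.5], [-0.0, -0.1], [2.6, 0.8], [2.1, -0.7], [-4.5, -1.3]]
marker top [[182.91249869 -98.11976736]] scene [[186.74765638 -94.8587544 ]]
levertip [[130.19619189  26.80354873]] grip [[523.97745528 -21.63799938  34.        ]] pad [[ 523.32931666 -263.63713144   43.        ]]
orange_pot [225. 146. 285. 230.] 0.82 [[716. -90.   0.]]
orange_pot [213. 202. 395. 326.] 0.74 [[481.  10.   0.]]
espresso_cup [436. 210. 486. 244.] 0.85 [[ 380. -333.    0.]]
matchbox [400. 288. 430. 321.] 0.86 [[ 346. -123.    0.]]
matchbox [360. 206. 396. 238.] 0.31 [[ 514. -239.    0.]]
spice_jar [127. 238. 166. 293.] 0.9 [[742. 150.   0.]]
spice_jar [263. 270. 325. 326.] 0.16 [[495.  21.   0.]]
[[ 0.949  0.314 -0.001]
 [ 0.314 -0.949  0.001]
 [-0.    -0.002 -1.   ]]
{'K': array([[352.91118489,   0.        , 318.352623  ],
       [  0.        , 352.91118489, 239.98404255],
       [  0.        ,   0.        ,   1.        ]]), 'dist_coeffs': array([-0.07180003,  0.        ,  0.        ,  0.        ,  0.        ]), 'tool_from_camera': array([[ 2.31157524e-04, -9.63017539e-01, -2.69438614e-01,
         6.67633379e+01],
       [ 9.99999973e-01,  2.23657522e-04,  5.85343041e-05,
         4.59175567e-01],
       [ 3.89241119e-06, -2.69438621e-01,  9.63017565e-01,
        -1.41896029e+02],
       [ 0.00000000e+00,  0.00000000e+00,  0.00000000e+00,
         1.00000000e+00]])}
```

```bash
python3 -m pendant '[[0,11,-37,0,0,0,0],[0,11,-37,0,0,0,0],[0,11,-37,0,0,0,0],[0,11,-37,0,0,0,0],[0,11,-37,0,0,0,0],[0,0,0,0,0,0,-10],[0,0,0,0,0,0,-10],[0,0,0,0,0,0,-10],[0,0,0,0,0,0,-10],[0,0,0,0,0,0,-10],[0,0,0,0,0,0,-10],[0,0,0,0,0,0,-10]]'
```

```text
t: 2.3
position: [190.6, -400.4, 231.5]
ee_rot: [2.247, 2.195, -0.0]
contact_force: [-0.3, 0.5, -0.1]
grip_width: -0.002
grip_force: 0.0
```

```bash
python3 -m pendant '[[0,40,5,0,0,0,-1.2],[0,40,20,0,0,0,0],[0,38,30,0,0,0,0],[0,18,40,0,0,0,0],[0,0,45,0,0,0,0],[0,0,45,10,0,0,0],[0,0,45,20,0,0,0],[0,0,45,30,0,0,0],[0,0,40,35,0,0,0],[0,0,18,35,0,0,0],[0,0,0,30,0,0,0],[0,0,0,0,0,0,0]]'
python3 - <<'E'
from station import readout,optics
import cv2,json
s=readout.sense();print(s['position'],s['ee_rot'])
cv2.imwrite("pics/w1.png",optics.grab_frame("wrist")[...,::-1])
E
```

```text
t: 3.8
position: [524.1, -266.6, 69.2]
ee_rot: [-2.227, -2.209, 0.002]
contact_force: [0.1, 0.1, 0.1]
grip_width: 0.0
grip_force: 0.0
[ 524.0827777  -266.64047739   69.16943823] [-2.22736671e+00 -2.20944539e+00  1.94548622e-03]
```

View pics/w1.png

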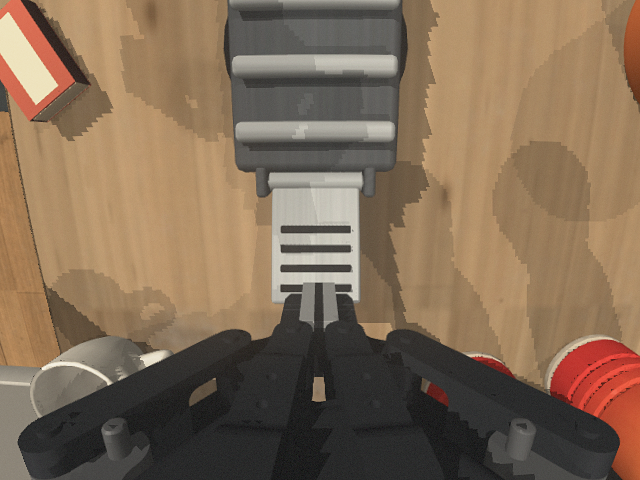

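The closed fingers (about 318,300) are centred over the pedal, which spans columns 272–358. The cup and jars are clear, so I'll press.

```bash
python3 -m pendant '[[0,3,-1,15,0,0,-0.3],[0,0,0,12,0,0,0],[0,0,0,8,0,0,0],[0,0,0,6,0,0,0],[0,0,0,3,0,0,0],[0,0,0,0,0,0,0],[0,0,0,0,0,0,0]]'
```

```text
t: 4.72
position: [524.8, -265.8, 28.0]
ee_rot: [2.225, 2.215, -0.001]
contact_force: [-2.2, -3.2, 7.4]
grip_width: -0.002
grip_force: 3.4
```

```bash
python3 -m pendant '[[0,0,0,3,0,0,0],[0,0,0,3,0,0,0],[0,0,0,0,0,0,0],[0,0,0,0,0,0,0],[0,0,0,0,0,0,0],[0,0,0,0,0,0,0]]'
```

```text
t: 5.48
position: [525.2, -266.0, 25.6]
ee_rot: [2.224, 2.214, -0.003]
contact_force: [-16.9, 1.5, 43.8]
grip_width: -0.002
grip_force: 21.8
```

At the stop (43.8 N, z 25.6). Lifting off and moving over the leg.

```bash
python3 -m pendant '[[0,0,0,-20,0,0,0],[0,0,0,-40,0,0,0],[85,0,0,-50,0,0,0],[85,30,0,0,0,0,0],[85,42,0,0,0,0,0],[85,42,0,0,0,0,0],[85,42,0,0,0,0,0],[85,42,0,0,0,0,0],[85,34,0,0,0,0,0],[85,0,0,0,0,0,0],[85,0,0,0,0,0,0]]'
cat > look.py <<'E'
import sys
from h import *
from station import readout,optics
W=optics.camera_params('wrist')
def grab(name):
    s=readout.sense();im=optics.grab_frame('wrist')[...,::-1];cv2.imwrite(f"pics/{name}.png",im)
    T=np.eye(4);T[:3,:3]=cv2.Rodrigues(np.float64(s['ee_rot']))[0];T[:3,3]=s['position']
    np.save(f"pics/{name}.npy",T@np.float64(W['tool_from_camera']));print(s['position'].round(1),s['ee_rot'].round(3),s['contact_force'].round(1));return im
def wp(name,uv,z):
    M=np.load(f"pics/{name}.npy");n=cv2.undistortPoints(np.float64(uv).reshape(-1,1,2),W['K'],W['dist_coeffs'])[:,0]
    d=np.c_[n,np.ones(len(n))]@M[:3,:3].T;C=M[:3,3];z=np.broadcast_to(z,len(n))
    return C+d*((z-C[2])/d[:,2])[:,None]
E
python3 -c "
from look import *
grab('w2')"
```

```text
t: 6.85
position: [525.1, -33.0, 131.1]
ee_rot: [2.225, 2.218, -0.001]
contact_force: [0.3, -0.6, 0.4]
grip_width: 0.994
grip_force: 0.0
[525.1 -33.  131.1] [ 2.225e+00  2.218e+00 -1.000e-03] [ 0.3 -0.6  0.4]
```

View pics/w2.png

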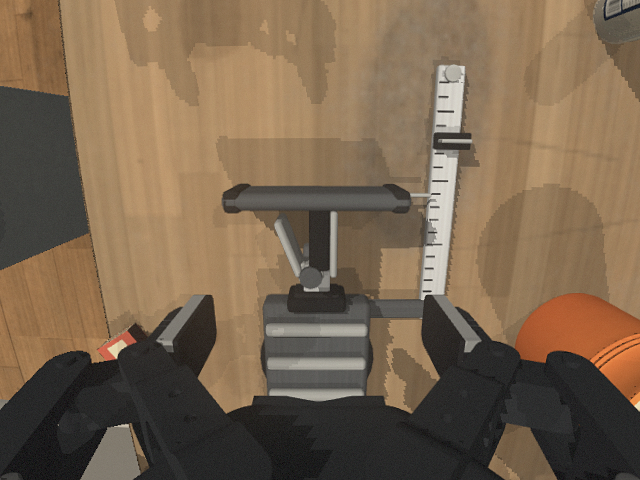

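Run:
```python
from look import *; from fit import *
p=fit()
uv=[(455,141),(430,195),(438,66),(466,66),(222,187),(410,187),(280,220),(335,214),(268,296),(368,296)]
z=[22,14,8,8,50,50,48,50,37,37]
q=wp('w2',uv,z);print(q.round(1).tolist());print(inv(p,q).round(1).tolist())
```

```text
[[619.1, 35.3, 22.0], [606.8, -3.7, 14.0], [608.2, 86.7, 8.0], [628.3, 87.2, 8.0], [462.9, 7.0, 50.0], [582.1, 6.6, 50.0], [498.9, -15.0, 48.0], [534.7, -10.8, 50.0], [487.0, -74.0, 37.0], [559.9, -74.2, 37.0]]
[[184.2, -95.0], [145.1, -82.7], [235.6, -83.9], [236.1, -104.0], [155.5, 61.1], [155.4, -58.0], [133.5, 25.1], [137.9, -10.7], [74.5, 36.8], [74.5, -36.1]]
```

Wrist view: the marker fin is at (455,141) and the pointer at (430,195), so the leg needs about 39–40 mm of draw. The open lever's tip is at (280,220), inside the fingers. Descending.

```bash
python3 -m pendant '[[85,0,-2,30,0,0,0],[85,0,0,35,0,0,0],[85,0,0,25,0,0,0],[85,0,0,15,0,0,0],[72,0,0,11,0,0,0],[72,0,0,0,0,0,0],[72,0,0,0,0,0,0],[72,6,0,0,0,0,0],[72,6,0,0,0,0,0],[72,6,0,0,0,0,0],[72,0,0,0,0,0,0]]'; python3 -c "
from look import *
grab('w3')"
```

```text
t: 8.28
position: [523.5, -14.3, 15.5]
ee_rot: [2.224, 2.218, -0.0]
contact_force: [-0.4, -3.2, 1.9]
grip_width: 0.846
grip_force: 1.8
[523.5 -14.3  15.5] [ 2.224  2.218 -0.   ] [-0.4 -3.2  1.9]
```

View pics/w3.png

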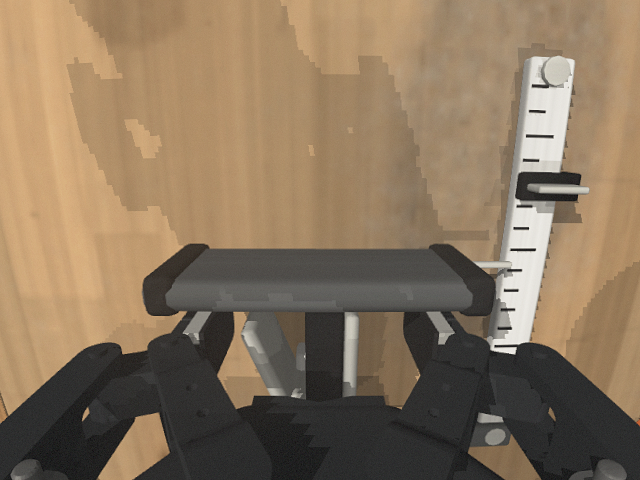

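Fingers straddle the leg against the crossbar's inner face. The pointer tip is at (510,265), the fin at (557,189).

Run:
```python
from look import *; from fit import *
p=fit()
q=wp('w3',[(557,189),(530,184),(510,265),(524,57)],[22,22,14,8]);print(inv(p,q).round(1).tolist())
```

```text
[[184.7, -93.1], [186.5, -81.4], [150.0, -82.8], [236.0, -80.8]]
```

```bash
python3 -m pendant '[[72,6,0,0,0,0,0],[72,7,0,0,0,0,0],[72,7,0,0,0,0,0],[72,7,0,0,0,0,0],[72,5,0,0,0,0,0],[72,0,0,0,0,0,0],[72,0,0,0,0,0,0],[72,0,0,0,0,0,0]]'
python3 - <<'E'
from look import *
im=grab('w4')
c=cv2.resize(im[100:300,440:640],None,fx=3,fy=3,interpolation=cv2.INTER_CUBIC);cv2.imwrite('pics/w4c.png',c)
E
```

```text
t: 9.32
position: [523.5, 17.1, 15.4]
ee_rot: [2.225, 2.217, -0.0]
contact_force: [0.5, -5.5, 3.5]
grip_width: 0.843
grip_force: 2.6
[523.5  17.1  15.4] [ 2.225  2.217 -0.   ] [ 0.5 -5.5  3.5]
```

View pics/w4c.png

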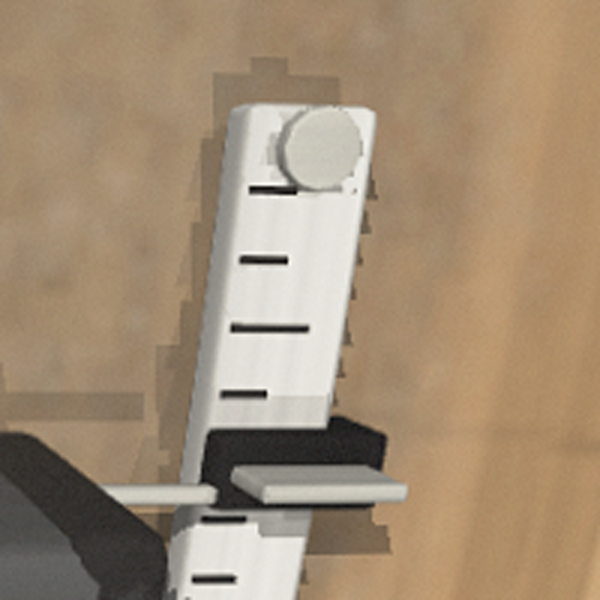

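Zoomed view: the pointer tip is at crop (215,495). The fin's top face is the strip at crop rows 487–502, columns 262–407.

Run:
```python
from look import *; from fit import *
p=fit()
f=lambda u,v:((u+.5)/3-.5+440,(v+.5)/3-.5+100)
q=wp('w4',[f(262,495),f(407,493),f(335,487),f(335,502),f(215,495),f(232,107),f(245,467),f(380,467)],[23,23,23,23,14,8,14,14]);print(inv(p,q).round(1).tolist())
```

```text
[[184.8, -84.7], [184.9, -106.4], [185.9, -95.3], [183.7, -95.7], [181.6, -83.2], [236.5, -81.3], [185.9, -87.2], [185.8, -108.4]]
```

```bash
python3 -m pendant '[[72,3,0,0,0,0,0],[72,0,0,0,0,0,0],[72,0,0,0,0,0,0],[72,0,0,0,0,0,0]]'
python3 - <<'E'
from look import *
im=grab('w5')
c=cv2.resize(im[190:310,450:610],None,fx=5,fy=5,interpolation=cv2.INTER_CUBIC);cv2.imwrite('pics/w5c.png',c)
E
```

```text
t: 9.88
position: [523.5, 20.2, 15.3]
ee_rot: [2.225, 2.217, -0.0]
contact_force: [0.1, -4.2, 3.0]
grip_width: 0.842
grip_force: 2.6
[523.5  20.2  15.3] [ 2.225  2.217 -0.   ] [ 0.1 -4.2  3. ]
```

View pics/w5c.png

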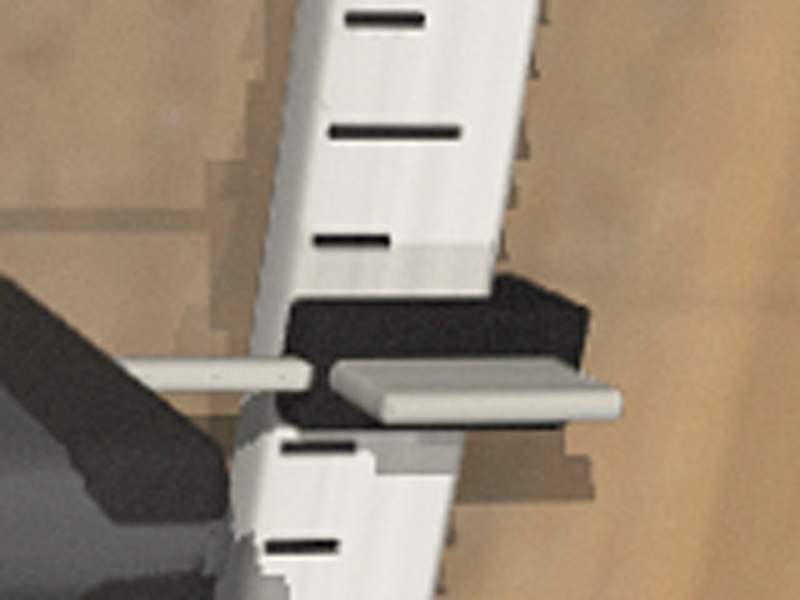

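Run:
```python
from look import *; from fit import *
p=fit()
f=lambda u,v:((u+.5)/5-.5+450,(v+.5)/5-.5+190)
q=wp('w5',[f(380,408),f(500,394),f(500,418),f(310,375)],[23,23,23,14]);print(inv(p,q).round(1).tolist())
```

```text
[[185.0, -84.5], [186.2, -95.0], [184.0, -95.4], [184.7, -83.3]]
```

Pointer and fin agree within 0.4 mm (crop pointer (310,375), fin top strip at rows 394–418). Squeezing now.

```bash
python3 -m pendant '[[55,0.3,0,0,0,0,0],[40,0,0,0,0,0,0],[30,0,0,0,0,0,0],[0,0,0,0,0,0,0],[0,0,0,0,0,0,0],[0,0,0,0,0,0,0],[0,0,0,0,0,0,0],[0,0,0,0,0,0,0]]'
python3 - <<'E'
from look import *
im=grab('w6')
c=cv2.resize(im[190:310,450:610],None,fx=5,fy=5,interpolation=cv2.INTER_CUBIC)
d=cv2.resize(im[200:440,140:520],(800,505));cv2.imwrite('pics/w6c.png',np.hstack([cv2.resize(c,(400,300)),cv2.resize(d,(400,300))]));cv2.imwrite('pics/w6z.png',c)
E
```

```text
t: 10.92
position: [523.5, 20.3, 15.6]
ee_rot: [2.226, 2.216, -0.001]
contact_force: [0.1, -5.5, 6.1]
grip_width: 0.3
grip_force: 68.1
[523.5  20.3  15.6] [ 2.226e+00  2.216e+00 -1.000e-03] [ 0.1 -5.5  6.1]
```

View pics/w6c.png

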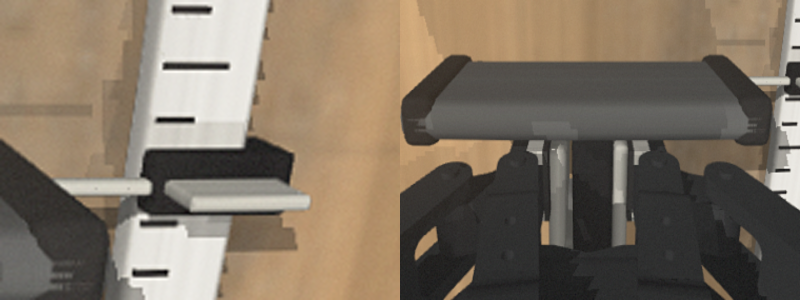

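The right half shows the paddle parallel to the leg, clamped between the fingers (68 N). The left half shows the pointer at (152,186) level with the fin. The lever is shut at the mark, so I'm handing it in while holding.

```bash
python3 -c "
from station import job
print(job.finish_job())"
```

```text
the job is handed in; nothing more can be done
None
```

The job is handed in: the pedal was pressed to its stop, the leg was drawn to within about 0.5 mm of the mark by camera, and the lever is squeezed shut and still held; the fingers briefly pushed the pedal with 43.8 N, and I took no closing picture of the pot, cup, matchbox and jar.

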